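Grip the USB stick in the one-hand bar clamp

TASK

Two identical one-hand bar clamps are screwed flat to the bench, and a USB stick lies loose between the jaws of one of them. Squeeze that clamp's trigger toward its handle again and again, letting it spring back each time, until its sliding jaw holds the stick firmly against the fixed jaw, then let go. Move the jaw only with the trigger, keep the stick flat on the bench, and do not touch the empty clamp.

Things in the scene. Friction and masses are not known exactly. Their poses are not given: they have to be found in the camera images.
- clamp: Bar clamp with the stick, fixed. Origin under its black head's centre (36x70 mm, 51 high), on the bench; z up. Bar along y; jaws reach to +x, fixed pad's face at y +38 mm, x 30 to 60. Black handle, fixed: x -16 to -106, y -34 to -14, z 6 to 40. Trigger: steel lever 12 mm thick, z 10 to 36, beside it at +y, pivot x -12, y +8, tip x -98. Squeezed to its stop it leaves 40 mm over both, middle y -14.
- clamp_trigger (a joint): Trigger angle: 0 at rest, its outer (+y) face at clamp y +20 mm where x is -65; 0.27 rad at the stop, face at y +6. Only it moves, not the handle: close a gripper centred on clamp y -14, or push the face to -y. At x -65 it takes 12 N, 18 N once the jaw is blocked (it still reaches the stop); springs back. A full squeeze draws the jaw 8 mm (the first 4 to 8), a part squeeze 4 or 0; it stays.
- clamp_jaw: Sliding jaw of that clamp: dark steel arm with a 30 mm rubber pad, fixed to the bar, which slides with it. Origin mid-pad on the face toward the fixed jaw, at bench height. Clamp frame: x +45 mm, starts at y +71 to +83, goes to -y with each squeeze, stops at about y +55 on the stick. One or two more full squeezes after it has stopped make the grip firm (6 to 9 N stays). Do not push it directly.
- usb: USB stick, dark green body and bright metal plug, 17x50x8 mm, loose, flat on the bench between the clamp's jaws. Origin: centre of its underside; y along its 50 mm length, roughly along the clamp's x; z up. It is gripped across its 17 mm width.
- spare_clamp: The other bar clamp, identical, with nothing between its jaws; same frame. Its bar and jaw span y -80 to +105 mm. Not to be touched.
Things that resemble listed ones, but are neither listed nor needed, are in the scene too. Of the things like the usb, leave any that is pink; of the rest the smaller one is meant.

How it is judged:
By the outcome, as a careful person would: the job done as asked, in the order asked, and still so for the second after the job is handed in, with the robot touching nothing.
It also fails if it takes over 35 s, if anything falls off the work surface, if the arm or the gripper's body presses on something with over 40 N, if the wrist force passes 120 N, or if a joint passes its speed limit or range.

ROBOT

A 6-joint arm with a two-finger parallel gripper is mounted at the origin on a cart in front of the work surface, level with it; the furniture and walls round the work are solid. World frame = base frame: x ahead of the robot, y to its left, z up, the work surface at z = 0. Lengths are in m, angles in degrees, forces in N, time in s.
With the tool pointing down it reaches from about 0.425 to 0.95 m from the base axis. Payload 14.7 kg.
Tool frame: the origin (TCP) lies on the front face of the gripper's body, between the roots of the fingers; the fingertips stand 73 mm ahead of it and the grasp point (between the pads) lies grip_depth ahead of it (grip_depth is the distance from the TCP to the grasp point, in m); z points along the fingers, y is the line along which they close (so a half turn about z gives the same grasp; the last joint's range is limited). The gripper opens to 85 mm and grips with 20 to 120 N. Pads are 22 mm wide; open, the fingers measure 114 mm over their backs; the gripper's body (76 mm by 85 mm) begins 54 mm behind the grasp point. The pads swing forward as they close: fully open they stand 13 mm farther back than shut.
Start: joints at [70.669, 27.513, 91.461, -0, 61.026, -2.67], TCP at [0.186, 0.623, 0.304] pointing down, gripper open.
Joint ranges: [-157.49, 157.49], [-46.99, 117.5], [13.45, 153.17], [-89.5, 269.5], [5.16, 153.95], [-167.48, 167.48]. Speed limits (degrees/s): [108.29, 108.29, 136.94, 172.46, 172.46, 172.46].

INTERFACE

Orientations are given as [roll, pitch, yaw] about the fixed x, y, z axes, in that order (R = Rz(yaw) Ry(pitch) Rx(roll)).
In Python, from rig import state, capture, calibration, finish_job, grip_depth gives the robot as it stands.
- The arm moves only by the shell command python3 -m pendant 'ROWS'. ROWS is a JSON object of lists of equal length, an entry for each row: "translation": the shift along the world's x, y, z in cm, a list of three; "twist": the turn, a rotation vector about the world's x, y, z in degrees, a list of three; "claw": the closure, from -1 (fully open) to 1 (shut). A call has 1 to 8 rows; each row is the pose to reach, as a shift and turn from the pose commanded when the call began; what a row does not reach only later rows make up. A row lasts 1/12 s, in which the tool goes at most 41.7 mm and 7.16 degrees, less where a joint would pass 70% of its speed; a pose out of reach is approached as far as the arm can. A call with a gripper value outside its range is refused whole. The fingers move at their own pace and stop on an object; the grip force is fixed at half the most. Time passes only in rows, so rows that repeat a pose let the fingers close. It gives the time, the measured TCP pose, the force, the opening and the grip force at its end, in the units of the state.
- state(): the state, without advancing time (a new reading comes with each control period).
- capture(name): name is "scene" or "top"; returns (picture, depth): 480x640x3 uint8, red, green, blue; 480x640 float32, m along the optical axis (not along the pixel's ray), 0 where there is no reading.
- calibration(name): a dict with "mtx" (3x3 intrinsics, pixels), "rvec" (rotation vector, rad) and "tvec" (3), from world to camera coordinates, as OpenCV has them. Camera axes: x right, y down, z forward; pixel columns grow to the right and rows downward; lengths in m; the calibration is good to about 2 mm. A picture is of the moment at which its call begins. calibration takes no time and is no camera call.
- finish_job(): hands the job in; it is judged then, once.
The state is a dict: "time": time; "joints": joint angles; "joint_vel": joint speeds; "tau": joint torques, N m; "position": TCP position; "tool_rot": TCP orientation; "force": force on the tool from outside, world axes, zero at the start; "torque": the same for the moment, N m; "grip_width": finger opening in m; "grip_force": force on a finger pad.
Only numpy, scipy, OpenCV 4.12 (cv2) and the standard library are available. Lean on these libraries where they do the work, as an engineer would, in place of code of your own. Each camera call takes 0.05 s, during which the arm holds its last target. There are 200 camera calls.

## Working session

There is one attempt and no reset: what is moved stays moved. The work goes in short steps, Python scripts to look and compute and a shell command to move; the robot and the scene stay as the last step left them, time stands still between calls to the robot, and variables do not carry over. Pictures are saved under pics/ and viewed, at most 10 in all, crops included, and the job is handed in when it is done.

```bash
mkdir -p pics; python3 - <<'E'
from rig import *
import cv2,numpy as np
for n in("scene","top"):
    p,d=capture(n); cv2.imwrite(f"pics/{n}0.png",p[:,:,::-1]); np.save(f"pics/{n}0.npy",d)
    c=calibration(n); print(n,c)
    R=cv2.Rodrigues(c["rvec"])[0]; print(-R.T@np.ravel(c["tvec"]))
s=state();print(s,grip_depth if not callable(grip_depth) else grip_depth())
E
```

```text
scene {'mtx': array([[573.21189335,   0.        , 313.60683309],
       [  0.        , 573.21189335, 237.74675512],
       [  0.        ,   0.        ,   1.        ]]), 'rvec': array([ 0.83439279, -2.65183961,  0.97969762]), 'tvec': array([0.52316976, 0.18513478, 0.75879795])}
[0.23878871 0.5904075  0.69148735]
top {'mtx': array([[580.39792518,   0.        , 305.31146573],
       [  0.        , 580.39792518, 230.84159123],
       [  0.        ,   0.        ,   1.        ]]), 'rvec': array([ 2.17857529, -2.16002644,  0.17080039]), 'tvec': array([0.09953508, 0.52702481, 0.9330537 ])}
[0.40341787 0.1322263  0.98894986]
{'time': 0.1, 'joints': array([ 7.06706930e+01,  2.75458618e+01,  9.14914574e+01, -1.16888777e-03,
        6.10259230e+01, -2.67138394e+00]), 'joint_vel': array([ 0.01180208, -0.00290886, -0.11775928, -0.02698923, -0.06148252,
        0.08648503]), 'tau': array([ 1.14045004e-03, -9.52268171e+01, -4.31042933e+01,  1.60219520e-04,
        5.33563361e-03,  7.08130710e-05]), 'position': array([0.18622763, 0.62243738, 0.30333248]), 'tool_rot': array([-1.79936779e+02, -1.92671527e-03,  1.63342643e+02]), 'force': array([-0.0810856 , -0.86261474,  0.2478028 ]), 'torque': array([-0.02210414,  0.05205226,  0.04326454]), 'grip_force': 0.0, 'grip_width': 0.08573529805844594} 0.0539
```

View pics/top0.png

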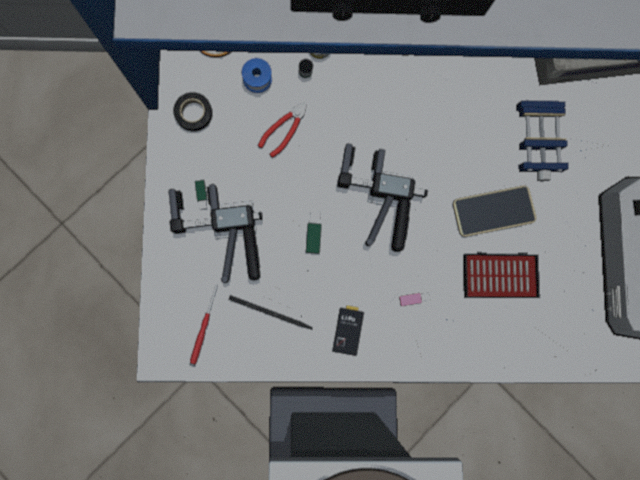

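View pics/scene0.png

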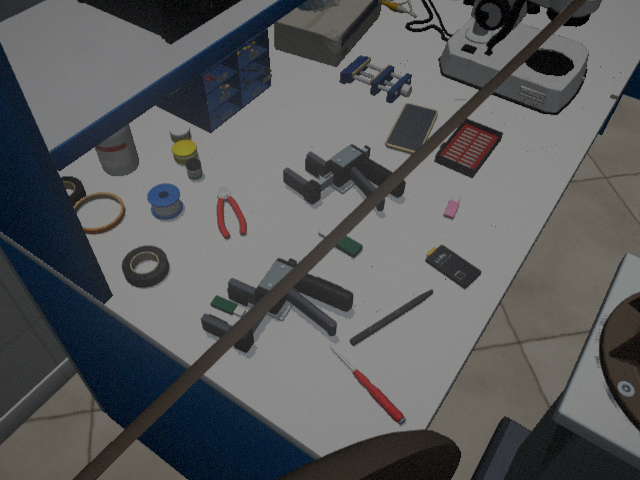

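The scene view shows both clamps. In the top view, green sticks are at (200,190), between the jaws of the left clamp, and at (314,238), loose and larger. A pink stick is at (410,299) and a black object at (348,330). The one between the jaws, small and green, fits. I'll confirm it in an enlarged crop and measure the clamp.

```bash
cat >h.py <<'E'
import cv2,numpy as np
from rig import *
def ray(n,uv,z):
    c=calibration(n);R=cv2.Rodrigues(c["rvec"])[0];C=-R.T@np.ravel(c["tvec"])
    u=cv2.undistortPoints(np.float64(uv).reshape(-1,1,2),c["mtx"],None).reshape(-1,2)
    d=np.c_[u,np.ones(len(u))]@R
    return C+d*((z-C[2])/d[:,2])[:,None]
def cloud(n,d):
    c=calibration(n);R=cv2.Rodrigues(c["rvec"])[0];C=-R.T@np.ravel(c["tvec"])
    v,u=np.mgrid[:480,:640];K=c["mtx"]
    P=np.dstack([(u-K[0,2])/K[0,0]*d,(v-K[1,2])/K[1,1]*d,d])
    return P@R+C
E
python3 - <<'E'
from h import *
p=cv2.imread("pics/top0.png");d=np.load("pics/top0.npy");W=cloud("top",d)
s=np.load("pics/scene0.npy")
print("rod depth",s[235,350],s[400,170],cloud("scene",s)[[235,400,100],[350,170,487]])
cv2.imwrite("pics/crop1.png",cv2.resize(p[165:295,150:280],None,fx=4.6,fy=4.6,interpolation=cv2.INTER_CUBIC))
# sections in clamp area
print("heights head/handle/trig/bench",W[218,234],W[260,250],W[260,230],W[240,190])
m=np.zeros((480,640),bool);m[165:295,160:275]=1
for lo,hi,nm in((.046,.058,"51"),(.034,.044,"40")):
    k=(m&(W[...,2]>lo)&(W[...,2]<hi)).astype(np.uint8)
    n,l,st,c=cv2.connectedComponentsWithStats(k)
    for i in range(1,n):
        if st[i,4]>60:
            v,u=np.where(l==i);q=W[v,u]
            r=cv2.minAreaRect(np.float32(q[:,:2]*1000));print(nm,st[i],q.mean(0).round(4),r)
hsv=cv2.cvtColor(p,cv2.COLOR_BGR2HSV)
g=cv2.inRange(hsv,(40,80,20),(95,255,160))
n,l,st,c=cv2.connectedComponentsWithStats(g)
for i in range(1,n):
    if st[i,4]>60:
        v,u=np.where(l==i);q=ray("top",np.c_[u,v],.008);print("green",st[i],cv2.minAreaRect(np.float32(q[:,:2]*1000)))
E
```

```text
rod depth 0.91282016 0.0 [[ 0.52153214  0.06375648 -0.00083729]
 [ 0.23878871  0.5904075   0.69148735]
 [ 0.48790022 -0.39659897 -0.00098105]]
heights head/handle/trig/bench [0.54345488 0.22082662 0.05190251] [0.47627942 0.19446127 0.0384565 ] [0.47600508 0.2270998  0.038222  ] [ 0.51255592  0.29979638 -0.00083761]
51 [211 205  43  24 656] [0.5461 0.2259 0.049 ] ((546.8410034179688, 225.10769653320312), (32.89771270751953, 67.92704772949219), 8.08078670501709)
40 [209 184  12  31 162] [0.5812 0.2578 0.0368] ((577.4285278320312, 254.92861938476562), (52.33571243286133, 16.85733413696289), 5.381025314331055)
40 [169 188  22  44 360] [0.5511 0.3193 0.0374] ((557.162841796875, 322.7151794433594), (71.2224349975586, 33.019371032714844), 25.527734756469727)
40 [212 221  48  62 966] [0.4908 0.2059 0.0382] ((488.4278869628906, 214.46932983398438), (94.47611999511719, 69.34740447998047), 10.833879470825195)
green [196 181  10  19 154] ((597.8040771484375, 283.2921142578125), (32.34895324707031, 14.405082702636719), 9.670331001281738)
green [307 224  14  29 347] ((517.3007202148438, 90.14008331298828), (21.131370544433594, 48.3954963684082), 86.1429214477539)
```

View pics/crop1.png

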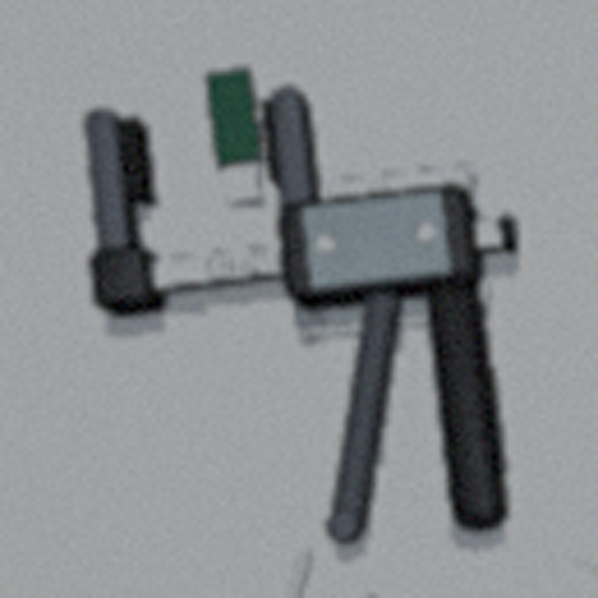

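The crop shows the small dark green stick at crop (235,115), with its bright plug towards the bar and lying between the left clamp's jaws. The trigger is at crop (362,430) and the handle at (472,430). So the left clamp is the one meant. I'll refine its pose next.

```bash
python3 - <<'E'
from h import *
p=cv2.imread("pics/top0.png");d=np.load("pics/top0.npy");W=cloud("top",d)
g=cv2.cvtColor(p,cv2.COLOR_BGR2GRAY);u0=np.mgrid[:480,:640]
c=np.array([.5464,.2255]);
# handle: dark-column profile by rows (handle right lobe), subpixel centroid
pts=[];tr=[]
for v in range(236,272,2):
    w=np.clip(110-g[v].astype(float),0,None);w[:220]=0;w[265:]=0
    x=np.where(w>20)[0];sp=np.split(x,np.where(np.diff(x)>2)[0]+1)
    sp=[q for q in sp if len(q)>3]
    if len(sp)>=2:
        for L,q in((tr,sp[0]),(pts,sp[-1])):L.append([(q*w[q]).sum()/w[q].sum() if 0 else (q[0]+q[-1])/2,v])
H=ray("top",pts,.035)[:,:2];T=ray("top",tr,.034)[:,:2]
for n,P in(("handle",H),("trig",T)):
    k=np.polyfit(P[:,0],P[:,1],1);print(n,len(P),"yaw",np.degrees(np.arctan(k[0])),P.mean(0))
for yaw in(6,7,8):
    a=np.radians(yaw);X=np.array([np.cos(a),np.sin(a)]);Y=np.array([-X[1],X[0]])
    m=(W[...,2]>.046)&(W[...,2]<.06);m[:200]=0;m[232:]=0;m[:,:205]=0;m[:,260:]=0
    q=W[m][:,:2];o=(np.percentile(q@X,[2,98]),np.percentile(q@Y,[2,98]))
    C=X*o[0].mean()+Y*o[1].mean()
    print(yaw,"head ext",np.ptp(o[0]),np.ptp(o[1]),"C",C,"handle in clamp",((H-C)@Y).mean(),"trig",((T-C)@X).mean(),((T-C)@Y).mean(),"target",C-.065*X-.014*Y)
E
```

```text
handle 18 yaw 7.938825153293996 [0.48813336 0.19294835]
trig 18 yaw -7.661193010541052 [0.48789188 0.22869203]
6 head ext 0.029385042482437895 0.06199347308265152 C [0.54661438 0.22525517] handle in clamp -0.02601691596872356 trig -0.05804156114355422 0.009556203826392641 target [0.48343385 0.20453752]
7 head ext 0.029411379865701526 0.06204667633392699 C [0.54667375 0.2252207 ] handle in clamp -0.024897521260682124 trig -0.05792066914235637 0.01060916570909267 target [0.48386442 0.20340355]
8 head ext 0.029471524902045076 0.06224938542752069 C [0.54663025 0.2251656 ] handle in clamp -0.02376252671513678 trig -0.05767594460084507 0.011666911748484617 target [0.48421124 0.2022556 ]
```

Yaw 8° puts the handle at clamp y -23.8 mm, against -24 expected. The aim point is (0.484, 0.202), tool yaw 188°, approached from above.

```bash
python3 -m pendant '{"translation":[[29.8,-42.1,-5],[29.8,-42.1,-5],[29.8,-42.1,-5],[29.8,-42.1,-5],[29.8,-42.1,-5],[29.8,-42.1,-5],[29.8,-42.1,-5],[29.8,-42.1,-5]],"twist":[[0,0,24.7],[0,0,24.7],[0,0,24.7],[0,0,24.7],[0,0,24.7],[0,0,24.7],[0,0,24.7],[0,0,24.7]],"claw":[-1,-1,-1,-1,-1,-1,-1,-1]}'
```

```text
time: 0.77
position: [0.3758, 0.3542, 0.272]
tool_rot: [-180.0, -0.0, -171.9]
force: [1.3, 1.0, 0.3]
grip_width: 0.0855
grip_force: 0.0
```

```bash
python3 -m pendant '{"translation":[[10,-14,-5],[10,-14,-5],[10,-14,-5],[10,-14,-5],[10,-14,-5],[10,-14,-5],[10,-14,-5],[10,-14,-5]],"twist":[[0,0,0],[0,0,0],[0,0,0],[0,0,0],[0,0,0],[0,0,0],[0,0,0],[0,0,0]],"claw":[-1,-1,-1,-1,-1,-1,-1,-1]}'
```

```text
time: 1.43
position: [0.4748, 0.2166, 0.2223]
tool_rot: [180.0, -0.0, -172.0]
force: [-0.4, -0.1, -0.2]
grip_width: 0.0856
grip_force: 0.0
```

```bash
python3 -m pendant '{"translation":[[0.9,-1.4,0],[0.9,-1.4,-3.5],[0.9,-1.4,-7],[0.9,-1.4,-10],[0.9,-1.4,-12],[0.9,-1.4,-13.5],[0.9,-1.4,-13.9],[0.9,-1.4,-13.9]],"twist":[[0,0,0],[0,0,0],[0,0,0],[0,0,0],[0,0,0],[0,0,0],[0,0,0],[0,0,0]],"claw":[-1,-1,-1,-1,-1,-1,-1,-1]}'; python3 - <<'E'
from h import *
p,d=capture("top");cv2.imwrite("pics/t2.png",cv2.resize(p[150:300,140:340,::-1],None,fx=3,fy=3,interpolation=3))
E
```

```text
time: 2.1
position: [0.4833, 0.203, 0.0827]
tool_rot: [-180.0, -0.1, -171.9]
force: [-0.3, 0.2, 1.1]
grip_width: 0.0855
grip_force: 0.0
```

View pics/t2.png

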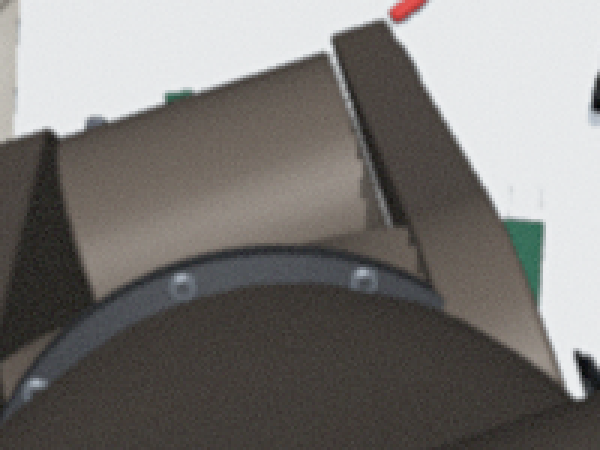

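The top view is blocked by the arm, which covers crop (0-570, 30-450). I'll use opening and force readings for the squeeze.

```bash
python3 -m pendant '{"translation":[[0,0,0],[0,0,0],[0,0,0],[0,0,0],[0,0,0],[0,0,0]],"twist":[[0,0,0],[0,0,0],[0,0,0],[0,0,0],[0,0,0],[0,0,0]],"claw":[1,1,1,1,1,1]}'; python3 - <<'E'
from h import *
p,d=capture("scene");cv2.imwrite("pics/s2.png",p[:,:,::-1])
E
```

```text
time: 2.65
position: [0.4854, 0.2023, 0.0851]
tool_rot: [180.0, 0.2, -172.0]
force: [0.4, -2.7, 15.2]
grip_width: 0.0387
grip_force: 61.1
```

View pics/s2.png

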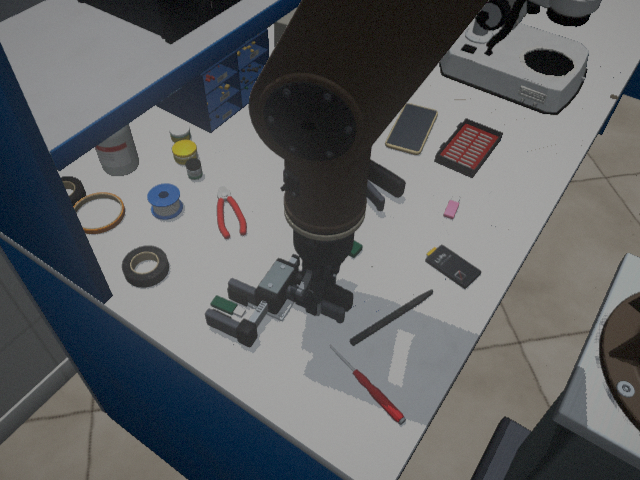

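The scene view shows the gripper round the handle and trigger at (320,290). The sliding jaw at (230,325) has moved towards the stick at (222,303). The opening is 38.7 mm, so the trigger is at its stop. The 15 N upward force means the fingertips swung into the bench, so I'll raise the tool 8 mm while it is open.

```bash
python3 -m pendant '{"translation":[[0,0,0],[0,0,0.2],[0,0,0.8],[0,0,0.8],[0,0,0.8],[0,0,0.8]],"twist":[[0,0,0],[0,0,0],[0,0,0],[0,0,0],[0,0,0],[0,0,0]],"claw":[-1,-1,-1,-1,-1,-1]}'
python3 -m pendant '{"translation":[[0,0,0],[0,0,0],[0,0,0],[0,0,0],[0,0,0],[0,0,0]],"twist":[[0,0,0],[0,0,0],[0,0,0],[0,0,0],[0,0,0],[0,0,0]],"claw":[1,1,1,1,1,1]}'
cat >>h.py <<'E'
def look(name):
    p,d=capture("scene");cv2.imwrite("pics/"+name,cv2.resize(p[260:360,180:340,::-1],None,fx=5,fy=5,interpolation=3));np.save("pics/l.npy",d)
    W=cloud("scene",d);a=np.radians(8);X=np.array([np.cos(a),np.sin(a)]);Y=np.array([-X[1],X[0]]);q=W.reshape(-1,3)
    r=q[:,:2]-[.5466,.2252];x=r@X;y=r@Y;k=(q[:,2]>.025)&(q[:,2]<.06)&(x>.030)&(x<.055)&(y>.045)&(y<.12)
    print("jaw top y range",np.percentile(y[k],[3,50,97]).round(4),k.sum())
    g=cv2.inRange(cv2.cvtColor(p,cv2.COLOR_RGB2HSV),(40,80,20),(95,255,160)).reshape(-1)>0
    k=g&(x>0)&(x<.12)&(y>.03)&(y<.1);print("stick x,y,z",x[k].mean(),np.percentile(y[k],[3,97]),np.percentile(q[k,2],[5,95]),k.sum())
E
python3 -c "from h import*;look('s3.png')"
```

```text
time: 3.2
position: [0.4842, 0.2021, 0.0914]
tool_rot: [180.0, 0.0, -172.0]
force: [-0.4, 1.5, 0.0]
grip_width: 0.0855
grip_force: 0.0
time: 3.7
position: [0.4848, 0.2022, 0.0918]
tool_rot: [180.0, 0.1, -172.0]
force: [-0.4, 0.2, 13.9]
grip_width: 0.0381
grip_force: 60.2
jaw top y range [0.0656 0.0786 0.083 ] 201
stick x,y,z 0.05660143667074122 [0.0441651  0.05552355] [0.00592013 0.00978875] 147
```

```bash
python3 -m pendant '{"translation":[[0,0,0],[0,0,0],[0,0,0],[0,0,0],[0,0,0]],"twist":[[0,0,0],[0,0,0],[0,0,0],[0,0,0],[0,0,0]],"claw":[-1,-1,-1,-1,-1]}'
python3 -m pendant '{"translation":[[0,0,0],[0,0,0],[0,0,0],[0,0,0],[0,0,0],[0,0,0]],"twist":[[0,0,0],[0,0,0],[0,0,0],[0,0,0],[0,0,0],[0,0,0]],"claw":[1,1,1,1,1,1]}'
python3 -c "from h import*;look('s4.png')"
python3 -m pendant '{"translation":[[0,0,0],[0,0,0],[0,0,0],[0,0,0],[0,0,0]],"twist":[[0,0,0],[0,0,0],[0,0,0],[0,0,0],[0,0,0]],"claw":[-1,-1,-1,-1,-1]}'
python3 -m pendant '{"translation":[[0,0,0],[0,0,0],[0,0,0],[0,0,0],[0,0,0],[0,0,0]],"twist":[[0,0,0],[0,0,0],[0,0,0],[0,0,0],[0,0,0],[0,0,0]],"claw":[1,1,1,1,1,1]}'
python3 -c "from h import*;look('s5.png')"
```

```text
time: 4.17
position: [0.484, 0.202, 0.0911]
tool_rot: [-180.0, -0.0, -172.0]
force: [-0.2, -0.1, 0.5]
grip_width: 0.0856
grip_force: 0.0
time: 4.67
position: [0.4849, 0.2023, 0.092]
tool_rot: [180.0, 0.1, -172.0]
force: [0.8, -0.8, 14.0]
grip_width: 0.0384
grip_force: 60.2
jaw top y range [0.0579 0.071  0.0752] 192
stick x,y,z 0.05691748659420037 [0.04190554 0.04733384] [0.00631593 0.01001216] 66
time: 5.13
position: [0.484, 0.202, 0.0911]
tool_rot: [-180.0, -0.0, -172.0]
force: [-0.0, -0.1, -0.9]
grip_width: 0.0854
grip_force: 0.0
time: 5.63
position: [0.485, 0.2023, 0.092]
tool_rot: [180.0, 0.1, -172.0]
force: [-0.0, -1.3, 15.5]
grip_width: 0.0384
grip_force: 60.3
jaw top y range [0.0553 0.0686 0.0725] 197
stick x,y,z 0.0556433411969782 [0.0385478  0.04503279] [0.00642651 0.00959061] 59
```

The jaw moved 7.7 mm and then only 2.5 mm, and stands at y ≈ 55 mm, so it has stopped on the stick. I'll give it two more full squeezes.

```bash
python3 -m pendant '{"translation":[[0,0,0],[0,0,0],[0,0,0],[0,0,0],[0,0,0]],"twist":[[0,0,0],[0,0,0],[0,0,0],[0,0,0],[0,0,0]],"claw":[-1,-1,-1,-1,-1]}'
python3 -m pendant '{"translation":[[0,0,0],[0,0,0],[0,0,0],[0,0,0],[0,0,0],[0,0,0]],"twist":[[0,0,0],[0,0,0],[0,0,0],[0,0,0],[0,0,0],[0,0,0]],"claw":[1,1,1,1,1,1]}'
python3 -c "from h import*;look('s6.png')"
python3 -m pendant '{"translation":[[0,0,0],[0,0,0],[0,0,0],[0,0,0],[0,0,0]],"twist":[[0,0,0],[0,0,0],[0,0,0],[0,0,0],[0,0,0]],"claw":[-1,-1,-1,-1,-1]}'
python3 -m pendant '{"translation":[[0,0,0],[0,0,0],[0,0,0],[0,0,0],[0,0,0],[0,0,0]],"twist":[[0,0,0],[0,0,0],[0,0,0],[0,0,0],[0,0,0],[0,0,0]],"claw":[1,1,1,1,1,1]}'
python3 -m pendant '{"translation":[[0,0,0],[0,0,0],[0,0,0],[0,0,0],[0,0,0]],"twist":[[0,0,0],[0,0,0],[0,0,0],[0,0,0],[0,0,0]],"claw":[-1,-1,-1,-1,-1]}'
python3 -c "from h import*;look('s7.png')"
```

```text
time: 6.1
position: [0.4841, 0.2019, 0.0911]
tool_rot: [-180.0, -0.0, -172.0]
force: [0.1, 0.4, 0.2]
grip_width: 0.0856
grip_force: 0.0
time: 6.6
position: [0.4848, 0.2023, 0.092]
tool_rot: [180.0, 0.1, -172.0]
force: [-0.9, 0.2, 15.7]
grip_width: 0.0383
grip_force: 60.3
jaw top y range [0.0551 0.0688 0.0725] 208
stick x,y,z 0.056696436033399814 [0.03920596 0.04468122] [0.00651188 0.00981494] 59
time: 7.07
position: [0.484, 0.2019, 0.0911]
tool_rot: [-180.0, -0.0, -172.0]
force: [-0.4, -0.8, -0.3]
grip_width: 0.0854
grip_force: 0.0
time: 7.57
position: [0.4848, 0.2022, 0.092]
tool_rot: [180.0, 0.1, -172.0]
force: [-0.9, -0.0, 15.2]
grip_width: 0.0384
grip_force: 60.3
time: 7.98
position: [0.4841, 0.202, 0.0912]
tool_rot: [-180.0, -0.0, -172.0]
force: [0.5, 0.2, -1.0]
grip_width: 0.0855
grip_force: 0.0
jaw top y range [0.0552 0.0685 0.0728] 190
stick x,y,z 0.05704710528230983 [0.03900665 0.04466475] [0.00603295 0.00961755] 66
```

View pics/s7.png

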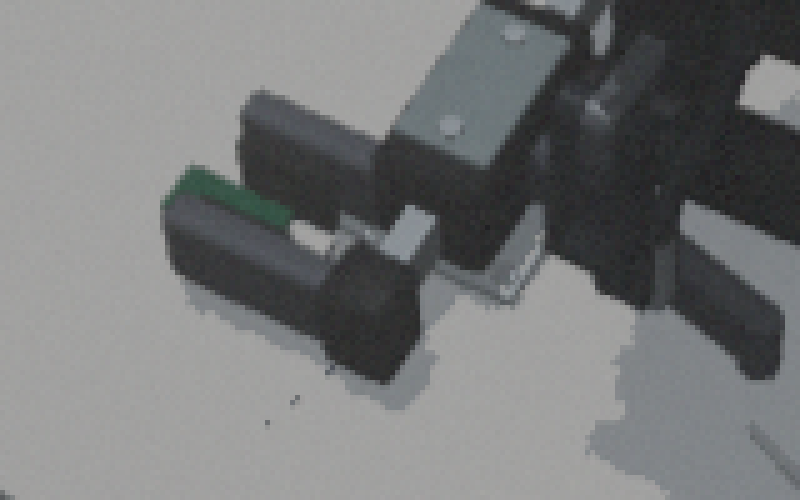

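The crop shows the jaw closed against the stick, which lies flat (green at (235,200), plug at (315,235)). Its height reads 6-10 mm. I'll retreat straight up and check from the top camera.

```bash
python3 -m pendant '{"translation":[[0,0,1],[0,0,4],[0,0,8],[0,0,12],[0,0,15],[-2,3,16],[-5,7,16],[-8,11,16]],"twist":[[0,0,0],[0,0,0],[0,0,0],[0,0,0],[0,0,0],[0,0,0],[0,0,0],[0,0,0]],"claw":[-1,-1,-1,-1,-1,-1,-1,-1]}'
python3 -m pendant '{"translation":[[-4,4,0],[-7,8,0],[-10,12,0],[-12,16,0],[-14,20,0],[-16,24,0],[-16,24,0],[-16,24,0]],"twist":[[0,0,0],[0,0,0],[0,0,0],[0,0,0],[0,0,0],[0,0,0],[0,0,0],[0,0,0]],"claw":[-1,-1,-1,-1,-1,-1,-1,-1]}'
python3 -c "
from h import*
look('s8.png')
p,d=capture('top');cv2.imwrite('pics/t8.png',cv2.resize(p[165:295,150:280,::-1],None,fx=4.6,fy=4.6,interpolation=3))"
```

```text
time: 8.7
position: [0.414, 0.2994, 0.2533]
tool_rot: [179.9, 0.2, -172.1]
force: [0.6, -0.1, -0.1]
grip_width: 0.0856
grip_force: 0.0
time: 9.37
position: [0.2511, 0.5442, 0.2522]
tool_rot: [179.8, 0.1, -171.8]
force: [-0.7, -1.0, -0.6]
grip_width: 0.0855
grip_force: 0.0Traceback (most recent call last):
  File "<string>", line 3, in <module>
    look('s8.png')
    ~~~~^^^^^^^^^^
  File "h.py", line 17, in look
    print("jaw top y range",np.percentile(y[k],[3,50,97]).round(4),k.sum())
                            ~~~~~~~~~~~~~^^^^^^^^^^^^^^^^
    return _quantile_unchecked(
        a, q, axis, out, overwrite_input, method, keepdims, weights)
    return _ureduce(a,
                    func=_quantile_ureduce_func,
    ...<5 lines>...
                    overwrite_input=overwrite_input,
                    method=method)
    r = func(a, **kwargs)
    result = _quantile(arr,
                       quantiles=q,
    ...<2 lines>...
                       out=out,
                       weights=wgt)
    slices_having_nans = np.isnan(arr[-1, ...])
                                  ~~~^^^^^^^^^
IndexError: index -1 is out of bounds for axis 0 with size 0
```

The arm now blocks the scene view, so I'll use only the top camera.

```bash
python3 -c "
from h import*
p,d=capture('top');cv2.imwrite('pics/t8.png',cv2.resize(p[165:295,150:280,::-1],None,fx=4.6,fy=4.6,interpolation=3))"
```

```text
(no output)
```

View pics/t8.png

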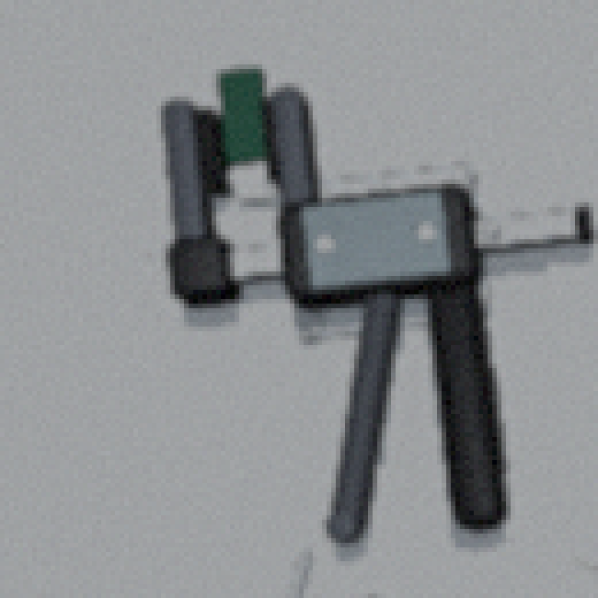

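The stick at crop (242,115) is gripped between both pads, the trigger at (362,430) has sprung back, and the robot is clear.

```bash
python3 -c "from rig import*;print(finish_job())"
```

```text
the job is handed in; nothing more can be done
None
```

The left clamp's jaw now holds the small green USB stick flat against the fixed jaw: it took six full trigger squeezes, two of them after the jaw stopped (the grip force itself was not measured); the trigger has sprung back, the spare clamp was not touched, and the job was handed in at about 9.5 s.

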